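# Line up the seal places and hold the ink pad out

## Task

Get the card ready for its two seals: slide the card carrier by its knob until the fixed pointer stands over the dot inside the round outline, rest there a second, then bring the dot inside the square outline under the pointer and leave the carrier there. Then pull the spring-return ink-pad tray out by its post until its front lip is level with the two brass index blocks, and finish while still holding it there, because it snaps back if let go. Leave the ink bottle, brush pot, saucer and paperweight where they are.

Things in the scene. Friction and masses are not known exactly. Their poses are not given: they have to be found in the camera images.
- stamp_stand: Fixed wooden stand, 290 x 220 mm, 12 mm thick, on the table; origin on the table directly below the pointer; its x and y axes are the directions of the two slides. A steel column (24 x 30 mm, at its x = +140 mm) carries an arm 8 mm wide, top at 87 mm, from which the pointer hangs.
- pointer_tip (a point): Lower tip of the fixed steel pointer cone (8 mm thick), 52 mm above the table and 7 mm above the card. It does not move.
- carrier: Light wooden board 130 (x) x 170 (y) x 10 mm, top 44 mm above the table, with a white card on it and a 40 mm wide tongue on its -x side that bears the knob. It slides level along x and y of the stand, 50 mm either way from its middle, never turns, resists with about 1.5 N per slide and stays where left. Its axes are parallel to the stand's. Origin: centre of the board, at table height.
- round_mark (a point): Centre of the 12 mm black dot inside the round outline (32 mm across) drawn on the card; in the carrier's frame at x = +25, y = -30 mm. To be brought under the pointer first.
- square_mark (a point): Centre of the 12 mm black dot inside the square outline (32 mm across) drawn on the card; in the carrier's frame at x = -25, y = +30 mm. To be brought under the pointer second and left there.
- carrier_knob (a point): Grasp point on the carrier's upright round black knob, 22 mm in diameter, standing from 44 to 82 mm above the table, 90 mm from the carrier's origin towards its -x; the point is on the knob's axis, 66 mm above the table.
- pad_box: Fixed dark wooden box for the ink pad: a hood 130 (x) x 118 (y) mm, 52 mm high, open on its -x side, on a base board that runs out 155 mm to -x from the origin (124 mm wide, 6 mm thick). Origin: on the table below the middle of the hood. The tray comes out along its -x axis.
- pad_tray: Steel tray with the black ink pad, sliding level out of the hood along the box's -x, 0 to 80 mm. A spring draws it home: about 3.3 N when shut, plus 1.1 N per 10 mm. It starts shut and returns when let go. Origin: that of the box when shut, moving with the tray; axes parallel to the box's.
- tray_lip (a point): Middle of the tray's upright front lip (6 mm thick along x, 90 mm wide, top 34 mm above the table); 68 mm from the tray's origin towards -x, 22 mm above the table.
- tray_post (a point): Grasp point on the tray's upright round black post, 18 mm in diameter, standing on a flat tongue from 20 to 65 mm above the table, 64 mm ahead (-x) of the lip's middle; the point is on the post's axis, 52 mm above the table.
- index_line (a point): Middle of the line between the two small fixed brass index blocks that stand on the base board left and right of the tray's path (each 6 mm along x, 11 mm wide, top 26 mm above the table, 109 mm apart between centres); 22 mm above the table; its x axis is the box's. The lip is level with the blocks when tray_lip lies on this point. The distance from the shut tray's lip differs, 30 to 55 mm.
- ink_bottle: Black plastic bottle of ink, 60 mm in diameter, 140 mm high, upright; origin under its middle. Leave alone.
- brush_pot: White ceramic pot, 72 mm in diameter, 100 mm high, with brushes up to 250 mm high; origin under its middle. Leave alone.
- saucer: White saucer 100 mm across, 16 mm high; origin under its middle. Leave alone.
- paperweight: Dark wooden bar 180 x 30 x 22 mm lying along its x; origin under its middle. Leave alone.

How it is judged:
By the outcome, as a careful person would: the job done as asked, in the order asked, and still so for the second after the job is handed in, while the arm keeps its last pose, push and grip.
It also fails if it takes over 61 s, if anything falls off the work surface, if the arm or the gripper's body presses on something with over 40 N, if the wrist force passes 120 N, or if a joint passes its speed limit or range.

## Robot

A 6-joint arm with a two-finger parallel gripper is mounted at the origin on the work surface. World frame = base frame: x ahead of the robot, y to its left, z up, the work surface at z = 0. Lengths are in m, angles in rad, forces in N, time in s.
With the tool pointing down it reaches from about 0.25 to 0.775 m from the base axis. Payload 4 kg.
Tool frame: the origin (TCP) lies at the very end of the fingers, on their centre line; the grasp point (between the pads) lies 19 mm behind it; z points along the fingers, y is the line along which they close (so a half turn about z gives the same grasp; the last joint's range is limited). The gripper opens to 94 mm and grips with 3 to 60 N. Pads are 16 mm wide; open, the fingers measure 119 mm over their backs; the gripper's body (75 mm by 177 mm) begins 78 mm behind the grasp point.
Start: joints at [-1.364, 0.087, 1.371, -0, 1.684, -0.103], TCP at [0.168, -0.524, 0.206] pointing down, gripper open.
Joint ranges: [-3.1, 3.1], [-0.76, 2.03], [0.27, 2.55], [-1.08, 4.22], [0.17, 2.65], [-2.57, 2.57]. Speed limits (rad/s): [2.79, 2.79, 3.14, 3.14, 3.14, 3.14].

## Interface

Orientations are given as [roll, pitch, yaw] about the fixed x, y, z axes, in that order (R = Rz(yaw) Ry(pitch) Rx(roll)).
In Python, from bench import robot gives the robot as it stands. The module is installed in compiled form; this text tells all that it offers.
- The arm moves only by the tool move_arm, never from a script. Its argument "deltas" is one flat list of numbers, 7 for each row, row after row: the turn, a rotation vector about the tool's x, y, z in rad, then the shift along the tool's x, y, z in cm, then the closure, from -1 (fully open) to 1 (shut). A call has 1 to 8 rows; each row is the pose to reach, as a shift and turn from the pose commanded when the call began, along the tool's axes at that moment; what a row does not reach only later rows make up. A row lasts 1/10 s, in which the tool goes at most 50 mm and 8.59 degrees, less where a joint would pass 70% of its speed; a pose out of reach is approached as far as the arm can. A call with a gripper value outside its range is refused whole. The fingers move at their own pace and stop on an object; the grip force is fixed at half the most. Time passes only in rows, so rows that repeat a pose let the fingers close. It gives the time, the measured TCP pose, the force, the opening and the grip force at its end, in the units of the state.
- robot.get_obs(): the state, without advancing time (a new reading comes with each control period).
- robot.snapshot(name): name is "scene" or "top" or "wrist"; returns a dict with "image" (480x640x3 uint8, red, green, blue), "depth" (480x640 float32, m along the optical axis (not along the pixel's ray), 0 where there is no reading), "fov_y" (degrees; the focal length in pixels is half the picture's height over the tangent of half this angle, whatever the lens; pixels are square), "cx", "cy" (the principal point, pixels), "origin" and "orientation" of the camera in the world; the wrist camera has in their place "T_tool_cam" (4x4, takes a point from camera to tool coordinates, whose origin is the TCP and whose axes are the flange's). Camera axes: x right, y up, looking along -z (the intrinsics and any distortion apply to the point x, -y, -z); pixel columns grow to the right and rows downward; lengths in m; the calibration is good to about 2 mm. The wrist camera is an equidistant fisheye: a pixel r from the principal point sees the ray r / f radians off the axis. A picture is of the moment at which its call begins: read the wrist's pose just before it.
- robot.close_job(): hands the job in; it is judged then, once.
The state is a dict: "time": time; "joint_positions": joint angles; "qvel": joint speeds; "joint_torque": joint torques, N m; "tool_pos": TCP position; "ee_rot": TCP orientation; "wrist_force": force on the tool from outside, world axes, zero at the start; "wrist_torque": the same for the moment, N m; "width": finger opening in m; "finger_force": force on a finger pad.
Only numpy, scipy, OpenCV 4.12 (cv2) and the standard library are available. Lean on these libraries where they do the work, as an engineer would, in place of code of your own. Each camera call takes 0.05 s, during which the arm holds its last target. There are 200 camera calls.

## Working session

There is one attempt and no reset: what is moved stays moved. The work goes in short steps, Python scripts to look and compute and a tool call to move; the robot and the scene stay as the last step left them, time stands still between calls to the robot, and variables do not carry over. Pictures are saved under pics/ and viewed, at most 10 in all, crops included, and the job is handed in when it is done.

Besides the shell and the picture viewer there is one more tool, called as a command line: name --argument value ..., lists and objects as JSON in quotes. move_arm: Moves the arm, as the interface text tells. Its arguments: {"type":"object","properties":{"deltas":{"type":"array","items":{"type":"number"}}},"required":["deltas"]}

```bash
mkdir -p pics; cat > h.py <<'E'
import numpy as np, cv2, pickle
from scipy.spatial.transform import Rotation as R
from bench import robot
def snap(n,save=None):
    o=robot.get_obs(); s=robot.snapshot(n); s['obs']=o
    if save:
        cv2.imwrite('pics/%s.png'%save,s['image'][:,:,::-1]); pickle.dump(s,open('pics/%s.pkl'%save,'wb'))
    return s
def load(n): return pickle.load(open('pics/%s.pkl'%n,'rb'))
def campose(s):
    if 'T_tool_cam' in s:
        o=s['obs']; T=np.eye(4); T[:3,:3]=R.from_euler('xyz',o['ee_rot']).as_matrix(); T[:3,3]=o['tool_pos']
        T=T@np.array(s['T_tool_cam']); return T[:3,:3],T[:3,3]
    q=np.array(s['orientation'],float)
    M=q if q.shape==(3,3) else (R.from_euler('xyz',q).as_matrix() if q.size==3 else R.from_quat(q).as_matrix())
    return M,np.array(s['origin'])
def rays(s,uv):
    uv=np.atleast_2d(np.asarray(uv,float)); f=240/np.tan(np.radians(s['fov_y'])/2)
    d=(uv-[s['cx'],s['cy']])/f
    if 'T_tool_cam' in s:
        r=np.linalg.norm(d,axis=1)[:,None]; xy=d/np.maximum(r,1e-9)*np.sin(r); c=np.c_[xy[:,0],-xy[:,1],-np.cos(r)[:,0]]
    else: c=np.c_[d[:,0],-d[:,1],-np.ones(len(d))]
    M,o=campose(s); return o,c@M.T
def onz(s,uv,z):
    o,d=rays(s,uv); return o+d*((z-o[2])/d[:,2])[:,None]
E
python3 - <<'E'
from h import *
for n in('scene','top','wrist'):
    s=snap(n,n+'0'); print(n,{k:v for k,v in s.items() if k not in('image','depth','obs')})
print(s['obs'])
E
```

```text
scene {'fov_y': 57.49994710151472, 'cx': 319.74813465267334, 'cy': 236.67684775009423, 'origin': array([ 1.36006132, -0.26124351,  0.7560314 ]), 'orientation': array([ 0.88032644, -0.01475688,  1.2202918 ])}
top {'fov_y': 46.632637345854256, 'cx': 317.67678809875576, 'cy': 239.7025871645488, 'origin': array([0.31799124, 0.0273278 , 1.61845983]), 'orientation': array([ 0.18010551, -0.0222365 , -1.55649348])}
wrist {'fov_y': 65.70646984690485, 'cx': 317.72307256179016, 'cy': 239.25238984740022, 'T_tool_cam': array([[ 1.18593334e-03,  9.67618897e-01,  2.52412885e-01,
         7.18406170e-02],
       [ 9.99999175e-01, -1.27202255e-03,  1.77885899e-04,
         9.64774613e-04],
       [ 4.93200639e-04,  2.52412465e-01, -9.67619607e-01,
        -1.79523356e-01],
       [ 0.00000000e+00,  0.00000000e+00,  0.00000000e+00,
         1.00000000e+00]])}
{'time': 0.1, 'joint_positions': array([-1.36410800e+00,  8.78746572e-02,  1.37209906e+00, -9.38169039e-06,
        1.68358723e+00, -1.03109096e-01]), 'qvel': array([ 0.00044356, -0.00158991, -0.00064244,  0.00019282,  0.00244738,
       -0.00168047]), 'joint_torque': array([ 2.11079350e-03, -3.41253018e+01, -3.03301120e+01,  7.19434186e-02,
        3.04389792e-02, -1.01359753e-04]), 'tool_pos': array([ 0.16756237, -0.52333742,  0.2044268 ]), 'ee_rot': array([-3.13963386e+00, -1.93313851e-04,  3.09796192e-01]), 'wrist_force': array([ 0.52530346,  0.17749625, -0.79798696]), 'wrist_torque': array([0.01423924, 0.02162788, 0.03213312]), 'finger_force': 0.0, 'width': 0.09392049024377948}
```

View pics/top0.png

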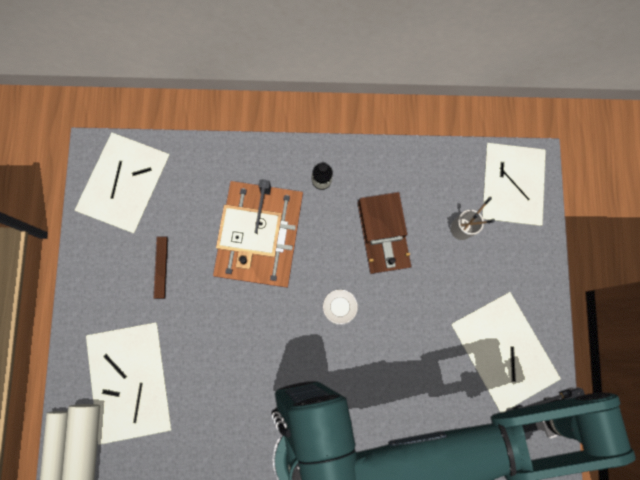

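View pics/scene0.png

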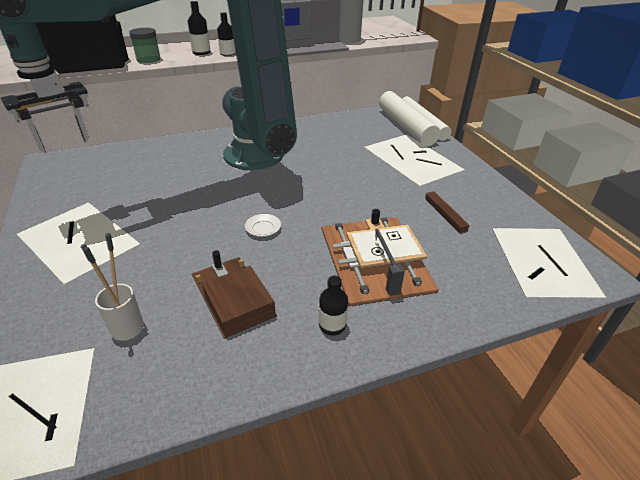

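The top view shows the stand around (258,235), with the knob near (243,260), the round dot near (261,224) and the square dot near (237,237). The column is at (264,187). The pad box is around (385,232), with the post at (391,261). The saucer is at (340,307), the bottle at (322,175) and the pot at (470,222). Next I'll get coarse positions.

```bash
python3 - <<'E'
from h import *
s=load('top0')
for n,uv,z in [('knob',(243,260),.082),('round',(261,224),.045),('square',(237,237),.045),('column',(264,186),.087),('post',(391,261),.065),
 ('hoodTL',(361,200),.052),('hoodTR',(397,194),.052),('hoodBL',(370,242),.052),('hoodBR',(406,236),.052),('saucer',(340,307),.016),('bottle',(321,168),.14),('idxL',(371,264),.026),('idxR',(408,258),.026)]: print(n,onz(s,uv,z)[0].round(4))
c=s['image'][170:300,200:430]; cv2.imwrite('pics/c0.png',cv2.resize(c,None,fx=3.4,fy=3.4,interpolation=cv2.INTER_CUBIC)[:,:,::-1])
E
```

```text
knob [0.5372 0.2038 0.082 ]
round [0.648  0.1604 0.045 ]
square [0.6087 0.2278 0.045 ]
column [0.7496 0.1519 0.087 ]
post [ 0.544  -0.2112  0.065 ]
hoodTL [ 0.7232 -0.1275  0.052 ]
hoodTR [ 0.7433 -0.2326  0.052 ]
hoodBL [ 0.5998 -0.1534  0.052 ]
hoodBR [ 0.6192 -0.2571  0.052 ]
saucer [ 0.4155 -0.0709  0.016 ]
bottle [ 0.7893 -0.008   0.14  ]
idxL [ 0.5399 -0.1591  0.026 ]
idxR [ 0.5594 -0.2667  0.026 ]
```

View pics/c0.png

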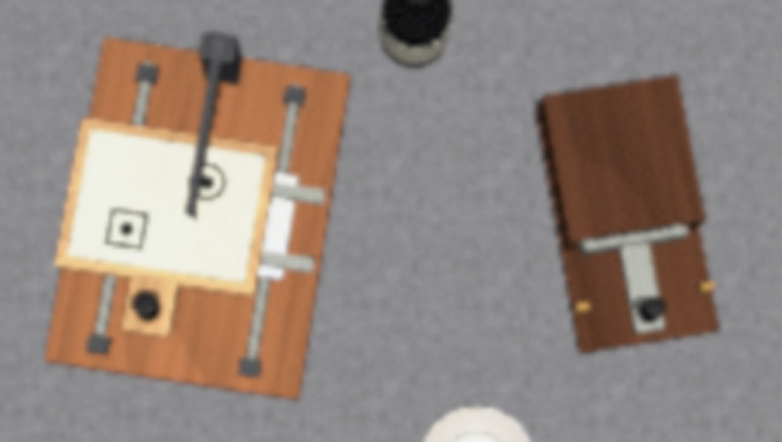

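The crop shows the pointer arm running from the column at (218,50) to its tip near (192,212). The round dot is at (207,183), the square dot at (127,229), the knob at (146,305), the post at (650,308), and the brass blocks at (582,307) and (707,287). The stand's yaw is about -0.14. I'll move above the knob for a wrist view.

move_arm --deltas '[0,0,0.45,57.6,-58,0,-1,0,0,0.45,57.6,-58,0,-1,0,0,0.45,57.6,-58,0,-1,0,0,0.45,57.6,-58,0,-1,0,0,0.45,57.6,-58,0,-1,0,0,0.45,57.6,-58,0,-1,0,0,0.45,57.6,-58,0,-1,0,0,0.45,57.6,-58,0,-1]'

```text
time: 0.95
tool_pos: [0.3488, -0.1678, 0.2054]
ee_rot: [3.141, -0.001, -0.141]
wrist_force: [0.7, -0.7, -0.2]
width: 0.0939
finger_force: 0.0
```

move_arm --deltas '[0,0,0,13.5,-39,0,-1,0,0,0,13.5,-39,0,-1,0,0,0,13.5,-39,0,-1,0,0,0,13.5,-39,0,-1,0,0,0,13.5,-39,0,-1,0,0,0,13.5,-39,0,-1,0,0,0,13.5,-39,0,-1,0,0,0,13.5,-39,0,-1]'

```text
time: 1.75
tool_pos: [0.5313, 0.1883, 0.2051]
ee_rot: [3.141, 0.0, -0.14]
wrist_force: [-0.4, -0.3, 0.3]
width: 0.0939
finger_force: 0.0
```

move_arm --deltas '[0,0,0,0.5,-1,0,-1,0,0,0,0.5,-1,0,-1,0,0,0,0.5,-1,0,-1]'

```text
time: 2.05
tool_pos: [0.5368, 0.1944, 0.2052]
ee_rot: [3.14, 0.001, -0.141]
wrist_force: [-0.5, 0.3, -0.1]
width: 0.0941
finger_force: 0.0
```

```bash
python3 - <<'E'
from h import *
s=snap('wrist','w1'); print(s['obs']['tool_pos'],s['obs']['ee_rot'])
s=snap('scene','sc1')
cv2.imwrite('pics/c1.png',cv2.resize(s['image'][195:310,310:450],None,fx=5,fy=5,interpolation=cv2.INTER_CUBIC)[:,:,::-1])
E
```

```text
[0.53683629 0.19439278 0.20515209] [ 3.14025385e+00  9.10116793e-04 -1.40811633e-01]
```

View pics/w1.png

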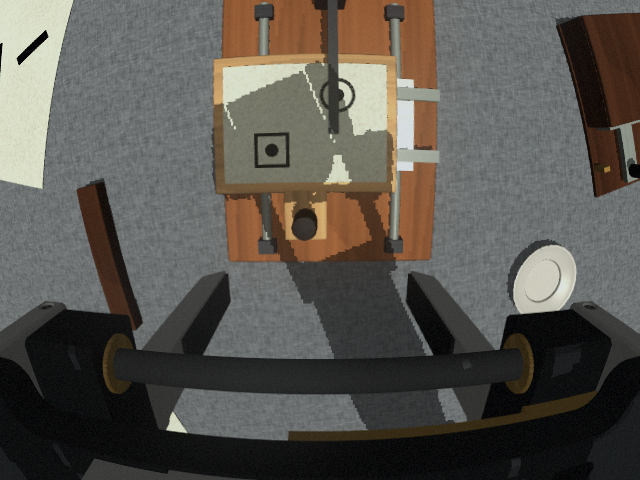

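The wrist view shows the square dot at (272,150), the round dot at (337,95), the pointer arm ending near (334,131), and the knob with its base at (305,235) and top near (304,221). I'll zoom in on the pointer and measure.

```bash
python3 - <<'E'
from h import *
s=load('w1'); im=s['image']
c=np.vstack([cv2.resize(im[85:165,240:380],None,fx=5,fy=5,interpolation=cv2.INTER_CUBIC)])
d=cv2.resize(im[195:255,270:340],None,fx=3,fy=3,interpolation=cv2.INTER_CUBIC)
k=np.zeros((580,700,3),np.uint8); k[:400]=c; k[400:580,:210]=d
t=load('sc1')['image'][228:262,358:408]; t=cv2.resize(t,None,fx=5,fy=5,interpolation=cv2.INTER_CUBIC); k[405:575,220:470]=t
cv2.imwrite('pics/c2.png',k[:,:,::-1])
g=cv2.cvtColor(im,cv2.COLOR_RGB2GRAY)
def cen(u0,u1,v0,v1,th):
    m=(g[v0:v1,u0:u1]<th).astype(np.uint8); n,l,st,ce=cv2.connectedComponentsWithStats(m)
    for i in range(1,n):
        if st[i,4]>15: print(st[i,:]+np.array([u0,v0,0,0,0]),ce[i]+[u0,v0], 'z.045',onz(s,ce[i]+[u0,v0],.045)[0].round(4))
cen(258,286,136,165,60); cen(322,352,80,112,60); print('knob'); cen(285,325,200,250,45)
# card edges via bright+shadow card: low saturation
hsv=cv2.cvtColor(im,cv2.COLOR_RGB2HSV)
m=((hsv[...,1]>70)&(hsv[...,2]>80)).astype(np.uint8)
for uv in [(217,61),(395,59),(217,190),(394,190)]: print(onz(s,uv,.044)[0].round(4))
print('arm', [onz(s,p,.087)[0].round(4).tolist() for p in [(334,131),(334,20)]], 'tip@134',onz(s,(334,133),.052)[0])
print('camO',campose(s)[1])
E
```

```text
[265 144  13  13 126] [271.17460317 149.78571429] z.045 [0.6095 0.2253 0.045 ]
[322  80  25  32 440] [333.15909091  95.77272727] z.045 [0.6505 0.1628 0.045 ]
knob
[294 209  23  27 209] [306.215311   216.09569378] z.045 [0.5439 0.2026 0.045 ]
[0.7021 0.2638 0.044 ]
[0.6795 0.1011 0.044 ]
[0.5809 0.2825 0.044 ]
[0.5572 0.118  0.044 ]
arm [[0.617, 0.1686, 0.087], [0.7089, 0.1555, 0.087]] tip@134 [0.616273  0.1671037 0.052    ]
camO [0.60850591 0.18300725 0.38460643]
```

View pics/c2.png

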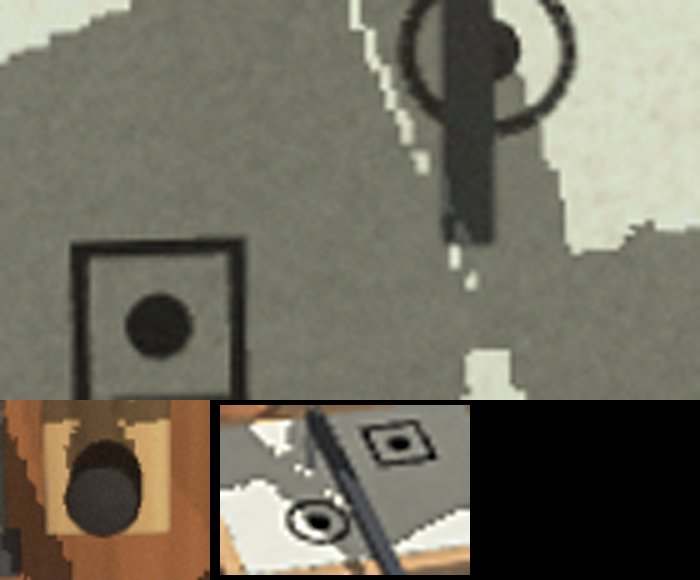

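In the crop the knob's top is centred near (304.5,228), and the tip itself is hidden behind the arm end at (334,131). The card corners and the square dot agree on a carrier centre of (0.630,0.192) and yaw of -0.141, which puts the knob at (0.541,0.2045). I'll descend and grasp it.

move_arm --deltas '[0,0,0,0.3,-1.05,4,-1,0,0,0,0.3,-1.05,8,-1,0,0,0,0.3,-1.05,11.5,-1,0,0,0,0.3,-1.05,13.5,-1,0,0,0,0.3,-1.05,14.8,-1,0,0,0,0.3,-1.05,15.3,-1,0,0,0,0.3,-1.05,15.3,-1]'

```text
time: 2.85
tool_pos: [0.5419, 0.2048, 0.053]
ee_rot: [-3.141, -0.001, -0.141]
wrist_force: [-0.8, -0.7, -0.7]
width: 0.0939
finger_force: 0.0
```

move_arm --deltas '[0,0,0,0,0,0,1,0,0,0,0,0,0,1,0,0,0,0,0,0,1,0,0,0,0,0,0,1,0,0,0,0,0,0,1,0,0,0,0,0,0,1,0,0,0,0,0,0,1,0,0,0,0,0,0,1]'

```text
time: 3.65
tool_pos: [0.5417, 0.2054, 0.0524]
ee_rot: [3.141, 0.0, -0.14]
wrist_force: [0.2, 0.1, -0.1]
width: 0.0335
finger_force: 0.0
```

```bash
python3 - <<'E'
from h import *
s=snap('wrist','w2'); o=s['obs']; print(o['time'],o['tool_pos'],o['ee_rot'],o['width'],o['finger_force'],o['wrist_force'])
E
```

```text
3.65 [0.54170968 0.20539959 0.05239494] [ 3.14145509e+00  9.20023717e-05 -1.40162917e-01] 0.03347478361929242 0.0 [ 0.18417821  0.14784239 -0.09703976]
```

move_arm --deltas '[0,0,0,0,0,0,1,0,0,0,0,0,0,1,0,0,0,-0.3,0,0,1,0,0,0,-1,-0.1,0,1,0,0,0,-1.7,-0.2,0,1,0,0,0,-2.4,-0.3,0,1,0,0,0,-3,-0.4,0,1,0,0,0,-3,-0.4,0,1]'

```text
time: 4.5
tool_pos: [0.5108, 0.214, 0.0524]
ee_rot: [3.141, 0.002, -0.139]
wrist_force: [-1.0, -0.4, 0.6]
width: 0.0214
finger_force: 30.0
```

```bash
python3 - <<'E'
from h import *
s=snap('wrist','w3'); o=s['obs']; print(o['time'],o['tool_pos'],o['ee_rot'],o['width'],o['finger_force'],o['wrist_force'])
im=s['image']; print(campose(s)[1], 'P guess px?')
cv2.imwrite('pics/c3.png',cv2.resize(im[0:200,200:440],None,fx=3,fy=3,interpolation=cv2.INTER_CUBIC)[:,:,::-1])
E
```

```text
4.5 [0.51083805 0.21395709 0.05242178] [ 3.14131052e+00  2.18377046e-03 -1.39441072e-01] 0.021432199432792686 30.000138580799103 [-1.01449565 -0.36535987  0.62652256]
[0.58272099 0.20245189 0.23178271] P guess px?
```

View pics/c3.png

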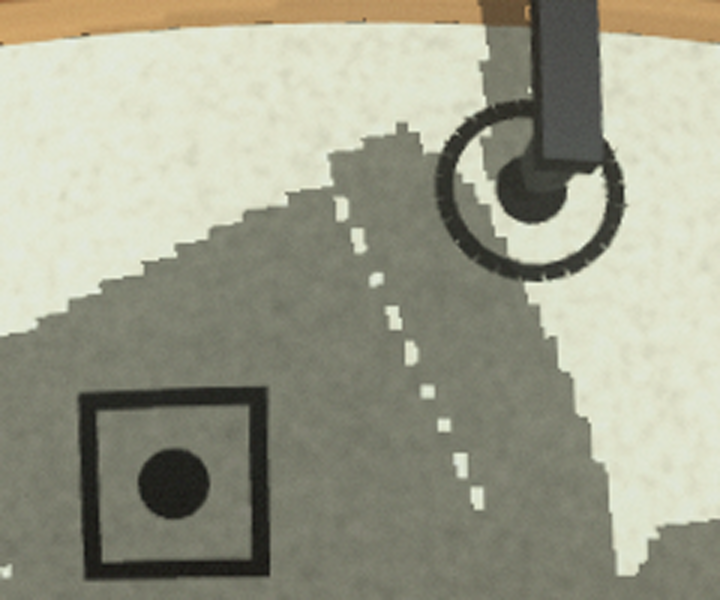

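The dot is now nearly under the pointer: ring centre at crop (531,190), with the cone overlapping the dot. I'll enhance the contrast there.

```bash
python3 - <<'E'
from h import *
s=load('w3'); im=s['image']
c=im[40:85,350:405].astype(float); c=np.clip((c-15)*2.5,0,255).astype(np.uint8)
cv2.imwrite('pics/c4.png',cv2.resize(c,None,fx=12,fy=12,interpolation=cv2.INTER_NEAREST)[:,:,::-1])
for n,p,z in [('ringc',(377,63.3),.045),('sq',(258,161),.045)]: print(n,onz(s,p,z)[0])
E
```

```text
ringc [0.61996103 0.16740506 0.045     ]
sq [0.57850203 0.23344667 0.045     ]
```

View pics/c4.png

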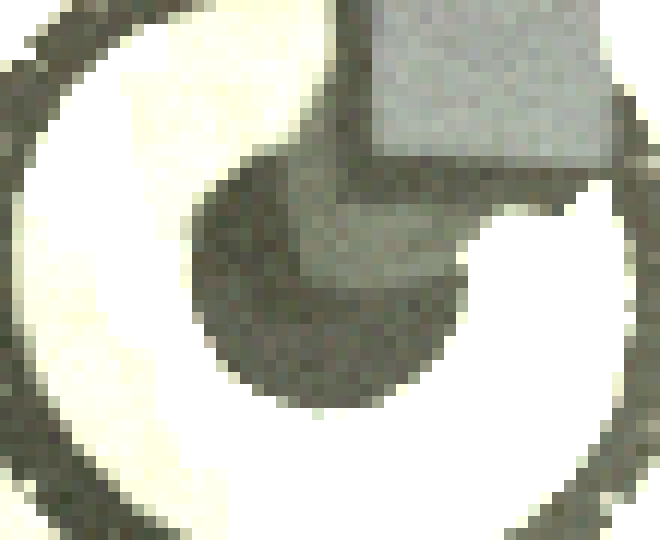

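```bash
python3 - <<'E'
from h import *
s=load('w3'); ex=np.array([np.cos(-.14),np.sin(-.14),0]); ey=np.array([-ex[1],ex[0],0])
m=(onz(s,(377.2,62.9),.045)[0]+onz(s,(258,161),.045)[0]+.05*ex-.06*ey)/2
for p in [(375.5,62.8),(376.5,62)]:
    t=onz(s,p,.052)[0]; d=t-m; print('tip',t.round(4),'mark',m.round(4),'toolshift cm',(d@ex*100).round(2),(-d@ey*100).round(2))
E
```

```text
tip [0.6189 0.1694 0.052 ] mark [0.6199 0.1672 0.045 ] toolshift cm -0.13 -0.21
tip [0.6192 0.1689 0.052 ] mark [0.6199 0.1672 0.045 ] toolshift cm -0.09 -0.16
```

move_arm --deltas '[0,0,0,0.2,0.8,0,1,0,0,0,0.5,2,0,1,0,0,0,0.9,3.2,0,1,0,0,0,1.2,4.4,0,1,0,0,0,1.4,5.4,0,1,0,0,0,1.5,5.8,0,1,0,0,0,1.5,5.8,0,1,0,0,0,1.5,5.8,0,1]'

```text
time: 5.35
tool_pos: [0.5197, 0.153, 0.0524]
ee_rot: [3.14, -0.001, -0.141]
wrist_force: [-0.4, -0.9, -0.2]
width: 0.0215
finger_force: 30.0
```

```bash
python3 - <<'E'
from h import *
s=snap('wrist','w4'); o=s['obs']; print(o['time'],o['tool_pos'],o['ee_rot'],o['width'],o['finger_force'],o['wrist_force'])
im=s['image']; o_,M=campose(s)[1],campose(s)[0]
# predicted tip px
t=np.array([.619,.169,.052]); c=M.T@(t-o_); th=np.arctan2(np.hypot(c[0],c[1]),-c[2]); f=240/np.tan(np.radians(s['fov_y'])/2); k=f*th/np.hypot(c[0],c[1]); u,v=s['cx']+c[0]*k,s['cy']-c[1]*k; print(u,v)
u0,v0=int(u)-35,max(int(v)-30,0)
c=im[v0:v0+60,u0:u0+70].astype(float); c=np.clip((c-15)*2,0,255).astype(np.uint8); print(u0,v0)
cv2.imwrite('pics/c5.png',cv2.resize(c,None,fx=10,fy=10,interpolation=cv2.INTER_NEAREST)[:,:,::-1])
E
```

```text
5.35 [0.51967228 0.15301497 0.05244769] [ 3.14000125e+00 -7.64689629e-04 -1.40835892e-01] 0.02150022249825553 30.000715255737305 [-0.40274271 -0.85599507 -0.2157065 ]
253.07389153692958 97.00891036504402
218 67
```

View pics/c5.png

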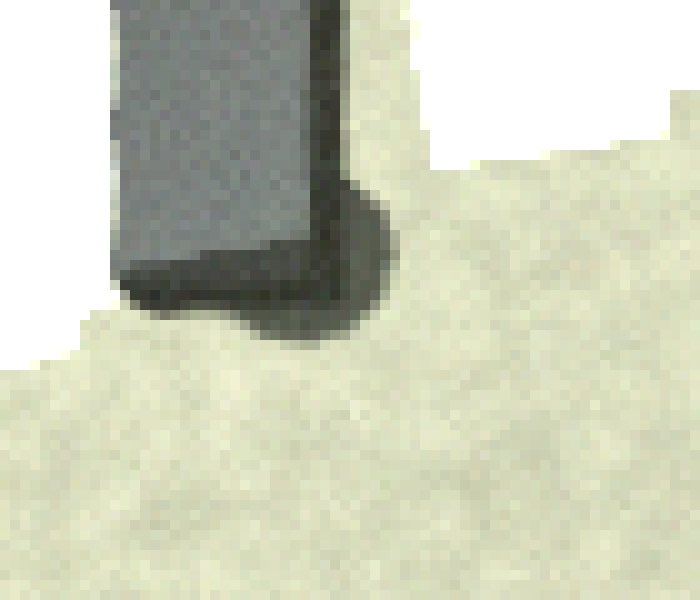

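```bash
python3 - <<'E'
from h import *
a=-.141; ex=np.array([np.cos(a),np.sin(a),0]); ey=np.array([-ex[1],ex[0],0])
def pr(n,s,p,z):
    q=onz(s,p,z)[0]; print(n,q.round(4),'stand xy mm',(q@ex*1e3).round(1),(q@ey*1e3).round(1))
w1,w3,w4=map(load,('w1','w3','w4'))
pr('w1 arm end c',w1,(333.8,133),.087)
pr('w3 arm end c',w3,(350+490/12,40+155/12),.087)
pr('w4 arm end c',w4,(218+214/10,67+252/10),.087)
for z in(.06,.065,.07): pr('w4 disc %g'%z,w4,(218+31.2,67+26),z)
pr('w3 apex',w3,(375.6,62.9),.052)
for n,s in(('w3',w3),('w4',w4)):
    g=cv2.cvtColor(s['image'],cv2.COLOR_RGB2GRAY); m=(g[100:260,180:420]<48).astype(np.uint8); k,l,st,ce=cv2.connectedComponentsWithStats(m)
    for i in range(1,k):
        if 300<st[i,4]<900 and abs(st[i,2]-st[i,3])<5 and st[i,2]<35: print(st[i]); pr(n+' sq',s,ce[i]+[180,100],.045)
    print('TCP',(s['obs']['tool_pos']@ex*1e3).round(1),(s['obs']['tool_pos']@ey*1e3).round(1))
pr('w3 round',w3,(377.2,62.9),.045)
E
```

```text
w1 arm end c [0.6155 0.1689 0.087 ] stand xy mm 585.6 253.8
w3 arm end c [0.6154 0.1692 0.087 ] stand xy mm 585.5 254.0
w4 arm end c [0.6165 0.1688 0.087 ] stand xy mm 586.7 253.7
w4 disc 0.06 [0.62   0.1693 0.06  ] stand xy mm 590.0 254.8
w4 disc 0.065 [0.6191 0.1685 0.065 ] stand xy mm 589.3 253.8
w4 disc 0.07 [0.6183 0.1677 0.07  ] stand xy mm 588.6 252.9
w3 apex [0.6188 0.1694 0.052 ] stand xy mm 588.9 254.7
[ 66  50  24  23 407]
w3 sq [0.5786 0.2337 0.045 ] stand xy mm 540.1 312.7
TCP 475.7 283.6
[ 66  50  23  23 407]
w4 sq [0.5875 0.1728 0.045 ] stand xy mm 557.3 253.6
TCP 493.0 224.5
w3 round [0.6202 0.1673 0.045 ] stand xy mm 590.5 252.8
```

Both views agree: the tip is at stand (589.3,254.2) mm, and the round mark is at TCP + (114.6,-30.9) mm. Going to the round mark.

move_arm --deltas '[0,0,0,-0.2,-0.8,0,1,0,0,0,-0.6,-2,0,1,0,0,0,-1,-3.2,0,1,0,0,0,-1.4,-4.5,0,1,0,0,0,-1.7,-5.6,0,1,0,0,0,-1.8,-6.05,0,1,0,0,0,-1.8,-6.05,0,1,0,0,0,-1.8,-6.05,0,1]'

```text
time: 6.2
tool_pos: [0.5094, 0.2175, 0.0524]
ee_rot: [-3.14, 0.001, -0.14]
wrist_force: [-1.3, 2.1, -0.9]
width: 0.0214
finger_force: 30.0
```

move_arm --deltas '[0,0,0,0,0,0,1,0,0,0,0,0,0,1,0,0,0,0,0,0,1]'

```text
time: 6.5
tool_pos: [0.5097, 0.2164, 0.0524]
ee_rot: [-3.141, 0.001, -0.141]
wrist_force: [-1.0, 2.3, -0.1]
width: 0.0218
finger_force: 30.0
```

```bash
cat > chk.py <<'E'
from h import *
import sys
a=-.141; ex=np.array([np.cos(a),np.sin(a),0]); ey=np.array([-ex[1],ex[0],0])
s=snap('wrist',sys.argv[1]); o=s['obs']
x=lambda q:np.array([q@ex,q@ey]).round(4)*1e3
print(o['time'],o['tool_pos'],'TCP',x(o['tool_pos']),o['ee_rot'],o['width'],o['wrist_force'])
g=cv2.cvtColor(s['image'],cv2.COLOR_RGB2GRAY); m=(g[60:260,180:420]<48).astype(np.uint8); k,l,st,ce=cv2.connectedComponentsWithStats(m)
for i in range(1,k):
    if 250<st[i,4]<900 and abs(st[i,2]-st[i,3])<6 and st[i,2]<35: q=x(onz(s,ce[i]+[180,60],.045)[0]); print('dot',q,'if square: round',q+[50,-60])
E
python3 chk.py w5
```

```text
6.5 [0.50967664 0.21642254 0.05243071] TCP [474.2 285.9] [-3.14129981e+00  7.17159741e-04 -1.40555430e-01] 0.02181677252500138 [-1.01995901  2.34240439 -0.12406528]
dot [538.5 315.1] if square: round [588.5 255.1]
```

Off by about 1 mm, so I'll nudge it and rest.

move_arm --deltas '[0,0,0,0.07,0.08,0,1,0,0,0,0.07,0.08,0,1,0,0,0,0.07,0.08,0,1,0,0,0,0.07,0.08,0,1,0,0,0,0.07,0.08,0,1,0,0,0,0.07,0.08,0,1,0,0,0,0.07,0.08,0,1,0,0,0,0.07,0.08,0,1]'

```text
time: 7.35
tool_pos: [0.5106, 0.2153, 0.0524]
ee_rot: [3.141, -0.0, -0.14]
wrist_force: [-0.5, -0.0, -0.3]
width: 0.0214
finger_force: 30.0
```

```bash
python3 chk.py w6; python3 - <<'E'
from h import *
s=load('w6');c=s['image'][25:105,320:440].astype(float); c=np.clip((c-15)*2,0,255).astype(np.uint8)
cv2.imwrite('pics/c6.png',cv2.resize(c,None,fx=6,fy=6,interpolation=cv2.INTER_NEAREST)[:,:,::-1])
E
```

```text
7.35 [0.51056202 0.21534777 0.05242836] TCP [475.2 285. ] [ 3.14108856e+00 -4.91868321e-05 -1.40224207e-01] 0.021443451332788774 [-0.5188733  -0.04416361 -0.32278785]
dot [539.6 314.1] if square: round [589.6 254.1]
```

View pics/c6.png

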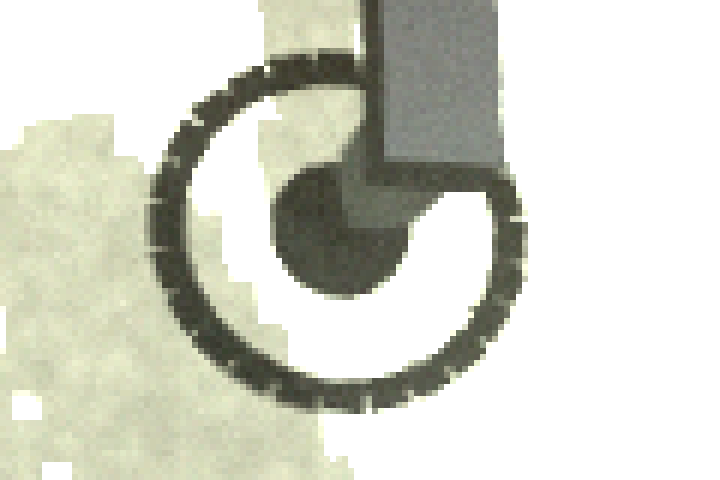

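The pointer tip at crop (347,222) sits within 1 mm of the dot's centre at (342,230), allowing for parallax. I'll finish the rest here, then go to the square dot.

move_arm --deltas '[0,0,0,0,0,0,1,0,0,0,0,0,0,1,0,0,0,0,0,0,1,0,0,0,0,0,0,1,0,0,0,0,0,0,1,0,0,0,0,0,0,1,0,0,0,0,0,0,1,0,0,0,0,0,0,1]'

```text
time: 8.2
tool_pos: [0.5106, 0.2154, 0.0525]
ee_rot: [3.141, -0.0, -0.14]
wrist_force: [-0.6, -1.6, -1.6]
width: 0.0216
finger_force: 30.0
```

move_arm --deltas '[0,0,0,0.5,0.6,0,1,0,0,0,1.4,1.7,0,1,0,0,0,2.4,2.9,0,1,0,0,0,3.4,4.1,0,1,0,0,0,4.3,5.2,0,1,0,0,0,4.8,5.8,0,1,0,0,0,4.97,6,0,1,0,0,0,4.97,6,0,1]'

```text
time: 9.0
tool_pos: [0.5522, 0.1478, 0.0524]
ee_rot: [3.14, -0.001, -0.141]
wrist_force: [0.9, -1.9, -1.4]
width: 0.0216
finger_force: 30.0
```

move_arm --deltas '[0,0,0,0,0,0,1,0,0,0,0,0,0,1,0,0,0,0,0,0,1]'

```text
time: 9.3
tool_pos: [0.5515, 0.149, 0.0525]
ee_rot: [3.141, -0.001, -0.14]
wrist_force: [0.9, -1.9, -2.2]
width: 0.0214
finger_force: 30.0
```

```bash
python3 chk.py w7; python3 - <<'E'
from h import *
s=load('w7');c=s['image'][90:190,200:320].astype(float); c=np.clip((c-15)*2,0,255).astype(np.uint8)
cv2.imwrite('pics/c7.png',cv2.resize(c,None,fx=6,fy=6,interpolation=cv2.INTER_NEAREST)[:,:,::-1])
E
```

```text
9.3 [0.55150363 0.14903611 0.05247867] TCP [525.1 225.1] [ 3.14078700e+00 -7.13918938e-04 -1.39850482e-01] 0.021378510563938212 [ 0.92283651 -1.93744572 -2.16116497]
```

View pics/c7.png

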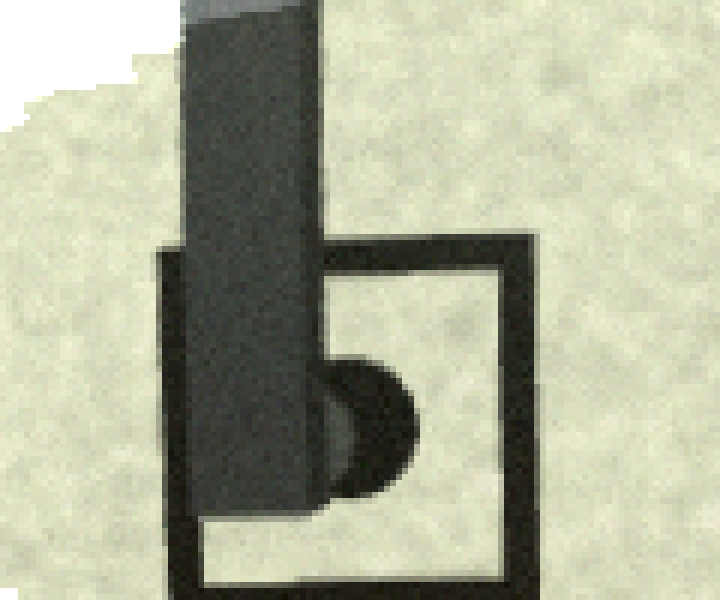

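The pointer column's right edge is at crop 355 and the square dot's centre at (348,428). With parallax removed they coincide to within 0.5 mm. I'll release and lift.

move_arm --deltas '[0,0,0,0,0,0,-1,0,0,0,0,0,0,-1,0,0,0,0,0,0,-1,0,0,0,0,0,0,-1,0,0,0,0,0,0,-1,0,0,0,0,0,0,-1]'

```text
time: 9.95
tool_pos: [0.5514, 0.1493, 0.0525]
ee_rot: [-3.142, -0.0, -0.14]
wrist_force: [-0.1, 0.1, -0.1]
width: 0.0659
finger_force: 0.0
```

```bash
python3 - <<'E'
from h import *
s=snap('wrist','w8'); print(s['obs']['tool_pos'],s['obs']['width'])
for n in('w7','w8'):
    g=cv2.cvtColor(load(n)['image'],cv2.COLOR_RGB2GRAY)[150:185,250:300]; m=(g<45)
    ys,xs=np.where(m); print(n,np.where(m[:,5:22].any(1))[0][[0]], [np.where(m[r])[0].max()+250 for r in (5,11,15)], [np.where(m[:,c])[0].tolist()[:1]+np.where(m[:,c])[0].tolist()[-1:] for c in (12,15,30)])
E
```

```text
[0.55137741 0.14926636 0.05254678] 0.0659476107472682
w7 [0] [np.int64(288), np.int64(288), np.int64(288)] [[1, 21], [3, 19], []]
w8 [0] [np.int64(288), np.int64(288), np.int64(288)] [[1, 21], [3, 19], []]
```

move_arm --deltas '[0,0,0,0,0,-3,-1,0,0,0,0,0,-7,-1,0,0,0,0,0,-12,-1,0,0,0,0,0,-15.5,-1,0,0,0,0,0,-15.5,-1]'

```text
time: 10.5
tool_pos: [0.5545, 0.1497, 0.2152]
ee_rot: [-3.138, -0.013, -0.14]
wrist_force: [-0.2, -0.4, 0.8]
width: 0.0936
finger_force: 0.0
```

```bash
python3 - <<'E'
from h import *
s=snap('wrist','w9'); print(s['obs']['tool_pos'],s['obs']['ee_rot'])
g=cv2.cvtColor(s['image'],cv2.COLOR_RGB2GRAY)
a=-.141; ex=np.array([np.cos(a),np.sin(a),0]); ey=np.array([-ex[1],ex[0],0])
# square outline box: stand coords of dark outline
m=(g[90:220,200:360]<60).astype(np.uint8); k,l,st,ce=cv2.connectedComponentsWithStats(m)
for i in range(1,k):
    if st[i,4]>40: q=onz(s,ce[i]+[200,90],.045)[0]; print(st[i]+[200,90,0,0,0],[(q@ex*1e3).round(1),(q@ey*1e3).round(1)])
E
```

```text
[0.55454526 0.14974786 0.21519818] [-3.13755036 -0.01306131 -0.14024731]
[ 271   90   34   86 1097] [np.float64(608.4), np.float64(256.4)]
[335  90  25  32 137] [np.float64(639.4), np.float64(201.9)]
[346 100  11  12  98] [np.float64(639.7), np.float64(194.7)]
[215 181  10  17 126] [np.float64(561.5), np.float64(320.2)]
[253 201  20  19 282] [np.float64(540.2), np.float64(278.6)]
[311 215  18   5  56] [np.float64(532.7), np.float64(223.7)]
```

The carrier did not move on release: the round dot reads (639.7,194.7), which puts the square dot at about (589.7,254.7), under the tip. Now over to the pad tray.

move_arm --deltas '[0,0,-0.325,3.6,35.8,0,-1,0,0,-0.325,3.6,35.8,0,-1,0,0,-0.325,3.6,35.8,0,-1,0,0,-0.325,3.6,35.8,0,-1,0,0,-0.325,3.6,35.8,0,-1,0,0,-0.325,3.6,35.8,0,-1,0,0,-0.325,3.6,35.8,0,-1,0,0,-0.325,3.6,35.8,0,-1]'

```text
time: 11.35
tool_pos: [0.5351, -0.2142, 0.2044]
ee_rot: [-3.14, 0.004, 0.18]
wrist_force: [1.3, -0.3, -0.1]
width: 0.0939
finger_force: 0.0
```

move_arm --deltas '[0,0,0,0,0,0,-1,0,0,0,0,0,0,-1,0,0,0,0,0,0,-1]'

```text
time: 11.65
tool_pos: [0.5372, -0.2083, 0.2071]
ee_rot: [-3.14, 0.0, 0.187]
wrist_force: [0.3, 0.1, -0.5]
width: 0.0942
finger_force: 0.0
```

```bash
python3 - <<'E'
from h import *
s=snap('wrist','p1'); o=s['obs']; print(o['time'],o['tool_pos'],o['ee_rot'])
im=s['image']; hsv=cv2.cvtColor(im,cv2.COLOR_RGB2HSV)
m=((hsv[...,0]>15)&(hsv[...,0]<32)&(hsv[...,1]>120)&(hsv[...,2]>120)).astype(np.uint8); k,l,st,ce=cv2.connectedComponentsWithStats(m)
for i in range(1,k):
    if st[i,4]>15: print('brass',st[i],ce[i].round(1),onz(s,ce[i],.026)[0].round(4))
g=cv2.cvtColor(im,cv2.COLOR_RGB2GRAY); m=(g<40).astype(np.uint8); k,l,st,ce=cv2.connectedComponentsWithStats(m)
for i in range(1,k):
    if 100<st[i,4]<3000 : print('dark',st[i],ce[i].round(1),onz(s,ce[i],.065)[0].round(4))
cv2.imwrite('pics/c8.png',im[:,:,::-1])
E
```

```text
11.65 [ 0.5371554  -0.208306    0.20709229] [-3.14042896e+00  3.49645729e-04  1.87131309e-01]
brass [14 26 17  8 88] [21.9 29.4] [0.7114 0.1984 0.026 ]
brass [ 33  27  73 127 855] [77.  59.4] [0.6691 0.0899 0.026 ]
brass [ 12 134  18  18 136] [ 19.6 142.2] [0.5677 0.1689 0.026 ]
brass [ 28 140  13  39  57] [ 32.  156.6] [0.552  0.1436 0.026 ]
brass [  9 156  19  21  77] [ 19.8 169. ] [0.5346 0.1654 0.026 ]
brass [269 192  11   5  49] [274.1 194.2] [ 0.5524 -0.1627  0.026 ]
dark [  0   0  24  79 352] [10.  35.2] [0.6949 0.176  0.065 ]
dark [ 77   0  59 226 770] [102.1 106.1] [0.6164 0.0164 0.065 ]
dark [618  33  22  67 303] [626.6  60.8] [ 0.7932 -0.5124  0.065 ]
dark [  4  86  21  29 109] [ 14.1 100.1] [0.6185 0.1469 0.065 ]
dark [  0 150  25  21 432] [ 11.4 159.9] [0.5513 0.1421 0.065 ]
dark [321 200  19  24 265] [328.  209.4] [ 0.5538 -0.2152  0.065 ]
```

View pics/c8.png

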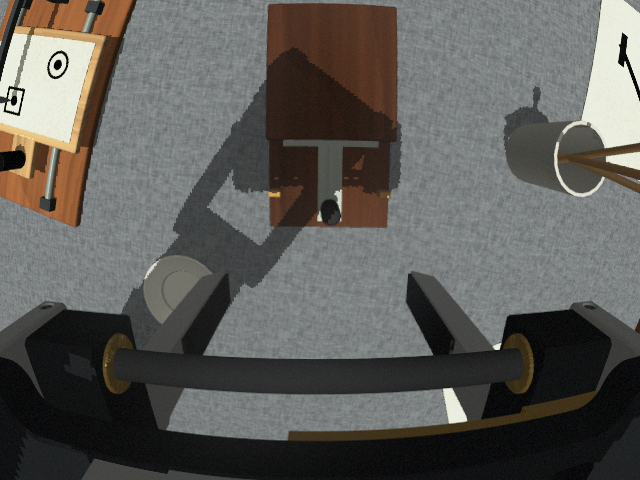

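In the wrist view the post's top is near (330,214), the lip spans (283..378,143), the left brass block is at (274,194) and the right one near (388,194). That was the 11th picture I viewed, one over the limit of 10, so from here I work from numbers only.

```bash
cat > lip.py <<'E'
from h import *
import sys
def measure(n,u0=180,u1=460,v0=60,v1=330):
    s=load(n); im=s['image']; hsv=cv2.cvtColor(im,cv2.COLOR_RGB2HSV); H,S,V=[hsv[...,i].astype(int) for i in range(3)]
    a=s['obs']['ee_rot'][2]; a=.187; ex=np.array([np.cos(a),np.sin(a),0]); ey=np.array([-ex[1],ex[0],0])
    box=np.zeros(H.shape,bool); box[v0:v1,u0:u1]=1
    def comp(m,mn,z,lab):
        k,l,st,ce=cv2.connectedComponentsWithStats((m&box).astype(np.uint8))
        for i in range(1,k):
            if st[i,4]>=mn:
                q=onz(s,ce[i],z)[0]; print(lab,st[i],ce[i].round(1),q.round(4),'box',(q@ex*1e3).round(1),(q@ey*1e3).round(1))
    comp((H>17)&(H<32)&(S>130)&(V>70),8,.026,'brass')
    comp((S<40)&(V>100),60,.034,'steel')
if __name__=='__main__': measure(sys.argv[1])
E
python3 - <<'E'
from h import *; import lip
s=load('p1'); print('post',onz(s,(330.3,214.3),.065)[0])
lip.measure('p1',262,400,130,228)
g=s['image']; print('col300',[tuple(g[v,300]) for v in range(134,152)])
print('rowR',[(u,v,tuple(g[v,u])) for v in (192,194,196) for u in range(380,396,3)])
# hood front/back edge tests
E
```

```text
post [ 0.54991769 -0.21804399  0.065     ]
brass [269 191  12   6  61] [274.5 193.4] [ 0.5533 -0.163   0.026 ] box 513.3 -263.0
brass [380 192   5   5  18] [381.6 194.1] [ 0.5726 -0.2664  0.026 ] box 513.0 -368.2
brass [386 195   4   3  10] [387.5 195.8] [ 0.5721 -0.2727  0.026 ] box 511.4 -374.3
steel [386 183  14  45 465] [393.7 208.7] [ 0.5618 -0.2799  0.034 ] box 499.9 -379.5
steel [334 189   8  24 105] [338.5 197.6] [ 0.5618 -0.2247  0.034 ] box 510.2 -325.2
steel [262 190  12  38 280] [265.4 209.9] [ 0.537  -0.1575  0.034 ] box 498.3 -254.6
col300 [(np.uint8(40), np.uint8(27), np.uint8(20)), (np.uint8(39), np.uint8(25), np.uint8(21)), (np.uint8(43), np.uint8(32), np.uint8(25)), (np.uint8(44), np.uint8(31), np.uint8(25)), (np.uint8(37), np.uint8(27), np.uint8(20)), (np.uint8(51), np.uint8(47), np.uint8(42)), (np.uint8(76), np.uint8(76), np.uint8(70)), (np.uint8(82), np.uint8(86), np.uint8(80)), (np.uint8(84), np.uint8(87), np.uint8(79)), (np.uint8(82), np.uint8(85), np.uint8(78)), (np.uint8(84), np.uint8(84), np.uint8(80)), (np.uint8(76), np.uint8(76), np.uint8(71)), (np.uint8(5
[... 585 characters left out ...]
p.uint8(120))), (380, 194, (np.uint8(91), np.uint8(69), np.uint8(38))), (383, 194, (np.uint8(91), np.uint8(71), np.uint8(41))), (386, 194, (np.uint8(90), np.uint8(68), np.uint8(42))), (389, 194, (np.uint8(95), np.uint8(74), np.uint8(45))), (392, 194, (np.uint8(125), np.uint8(131), np.uint8(131))), (395, 194, (np.uint8(128), np.uint8(131), np.uint8(132))), (380, 196, (np.uint8(95), np.uint8(74), np.uint8(44))), (383, 196, (np.uint8(93), np.uint8(73), np.uint8(43))), (386, 196, (np.uint8(91), np.uint8(74), np.uint8(44))), (389, 196, (np.uint8(125), np.uint8(97), np.uint8(54))), (392, 196, (np.uint8(133), np.uint8(139), np.uint8(136))), (395, 196, (np.uint8(132), np.uint8(137), np.uint8(137)))]
```

move_arm --deltas '[0,0,0,1.05,1.2,4,-1,0,0,0,1.05,1.2,8.5,-1,0,0,0,1.05,1.2,12.5,-1,0,0,0,1.05,1.2,15,-1,0,0,0,1.05,1.2,16.5,-1,0,0,0,1.05,1.2,17.2,-1,0,0,0,1.05,1.2,17.2,-1]'

```text
time: 12.4
tool_pos: [0.5498, -0.2195, 0.0356]
ee_rot: [3.142, -0.0, 0.186]
wrist_force: [0.1, 0.3, -0.0]
width: 0.0943
finger_force: 0.0
```

```bash
python3 - <<'E'
from h import *; import lip
a=.187; ex=np.array([np.cos(a),np.sin(a),0]); ey=np.array([-ex[1],ex[0],0])
s=load('p1')
for u in (300,360): q=onz(s,(u,142.7),.034)[0]; print('lip p1',q@ex,q@ey)
s=snap('wrist','p2'); o=s['obs']; print(o['tool_pos'],o['ee_rot'],'box',o['tool_pos']@ex,o['tool_pos']@ey)
g=cv2.cvtColor(s['image'],cv2.COLOR_RGB2GRAY)
for u in (270,290,360,380): print(u,g[100:160:2,u])
lip.measure('p2',200,460,100,330)
E
```

```text
lip p1 0.5626276056561913 -0.2886311322259937
lip p1 0.5630246977012808 -0.34508793578034896
[ 0.54981914 -0.21953518  0.03561631] [ 3.14153813e+00 -6.00504614e-05  1.85881120e-01] box 0.4994195798302418 -0.3179258821779808
270 [42 42 43 45 38 41 40 45 42 44 43 42 42 41 38 42 40 42 44 43 40 42 39 42
 45 42 44 41 41 85]
290 [ 41  41  41  39  41  39  41  42  37  43  42  44  39  39  41  45  42  41
  42  43  42  47  44  45  44  44  42  43  38 102]
360 [36 41 40 37 43 38 40 38 40 42 34 36 39 39 40 38 40 37 37 40 41 44 38 40
 39 38 40 39 35 58]
380 [80 84 81 80 77 42 43 42 42 45 45 42 44 42 42 44 42 46 44 40 42 43 43 45
 40 43 43 47 42 43]
brass [205 241  25  20 320] [216.7 250.9] [ 0.5556 -0.1636  0.026 ] box 515.5 -264.1
brass [397 242  27  20 360] [410.3 252. ] [ 0.5746 -0.2671  0.026 ] box 514.9 -369.2
brass [229 246   3   5   8] [229.9 248.1] [ 0.5586 -0.1708  0.026 ] box 517.1 -271.6
steel [444 100  16  65 941] [451.8 130.2] [ 0.6424 -0.2716  0.034 ] box 580.7 -386.3
steel [ 224  158  182  142 6290] [314.1 203.3] [ 0.5919 -0.2109  0.034 ] box 542.4 -317.2
steel [ 414  212   46  118 1392] [446.8 283.8] [ 0.5628 -0.2899  0.034 ] box 499.0 -389.5
steel [436 226  18  15  67] [446.4 234.6] [ 0.5893 -0.2817  0.034 ] box 526.7 -386.3
steel [220 302  41  28 705] [237.8 314.1] [ 0.5244 -0.1809  0.034 ] box 481.7 -275.2
steel [ 289  304  132   26 2305] [367.7 317.7] [ 0.5359 -0.251   0.034 ] box 479.9 -346.3
```

move_arm --deltas '[0,0,0,0,0,0,1,0,0,0,0,0,0,1,0,0,0,0,0,0,1,0,0,0,0,0,0,1,0,0,0,0,0,0,1,0,0,0,0,0,0,1,0,0,0,0,0,0,1,0,0,0,0,0,0,1]'

```text
time: 13.25
tool_pos: [0.5495, -0.2202, 0.0354]
ee_rot: [3.142, 0.0, 0.185]
wrist_force: [-0.1, 0.3, -0.4]
width: 0.0334
finger_force: 0.0
```

move_arm --deltas '[0,0,0,0,0,0,1,0,0,0,0,0,0,1,0,0,0,0,0,0,1,0,0,0,0,0,0,1]'

```text
time: 13.65
tool_pos: [0.549, -0.2175, 0.0353]
ee_rot: [-3.136, 0.001, 0.185]
wrist_force: [-1.6, 6.3, 1.5]
width: 0.0175
finger_force: 30.0
```

move_arm --deltas '[0,0,0,-0.4,0,0,1,0,0,0,-1.1,0,0,1,0,0,0,-2,0,0,1,0,0,0,-2.9,0,0,1,0,0,0,-3.8,0,0,1,0,0,0,-4.3,0,0,1,0,0,0,-4.6,0,0,1,0,0,0,-4.6,0,0,1]'

```text
time: 14.45
tool_pos: [0.5064, -0.2251, 0.0354]
ee_rot: [-3.136, -0.006, 0.185]
wrist_force: [6.6, 7.2, -2.5]
width: 0.0177
finger_force: 30.0
```

```bash
python3 - <<'E'
from h import *; import lip
a=.187; ex=np.array([np.cos(a),np.sin(a),0]); ey=np.array([-ex[1],ex[0],0])
s=snap('wrist','p3'); o=s['obs']; print(o['time'],o['tool_pos'],o['ee_rot'],'box',o['tool_pos']@ex,o['tool_pos']@ey,o['width'],o['finger_force'],o['wrist_force'])
print('cam box',campose(s)[1]@ex,campose(s)[1]@ey)
lip.measure('p3',180,460,100,330)
E
```

```text
14.45 [ 0.50643228 -0.22513106  0.03536934] [-3.13636914 -0.00600321  0.18539224] box 0.4557487683888041 -0.31535807010787503 0.01773708366917064 29.98857468366623 [ 6.57300512  7.20440851 -2.45346786]
cam box 0.5266387773228823 -0.31753287713488093
brass [205 167  23  14 242] [215.3 173.9] [ 0.5536 -0.1629  0.026 ] box 513.6 -263.0
brass [411 169  22  13 210] [422.3 175.7] [ 0.5727 -0.2691  0.026 ] box 512.7 -370.9
steel [ 180  100   32   55 1077] [192.1 118.6] [ 0.5804 -0.1484  0.034 ] box 542.7 -253.7
steel [ 239  100  161   57 2020] [319.4 139.7] [ 0.5798 -0.2132  0.034 ] box 530.0 -317.3
steel [ 427  100   33   72 2032] [443.9 131.3] [ 0.5974 -0.2732  0.034 ] box 536.2 -379.5
steel [ 228  156  182  119 6465] [318.4 199.4] [ 0.5509 -0.2182  0.034 ] box 500.7 -316.8
steel [ 358  227  102  103 4897] [413.  294.1] [ 0.5106 -0.2777  0.034 ] box 450.1 -367.8
steel [383 236  30   7 143] [397.3 238.5] [ 0.5389 -0.2614  0.034 ] box 480.9 -357.1
steel [ 180  265   98   56 3591] [226.7 290.9] [ 0.4937 -0.1789  0.034 ] box 451.8 -267.5
steel [299 318  39  12 199] [318.7 326. ] [ 0.483  -0.2312  0.034 ] box 431.6 -317.0
```

```bash
cat > edge.py <<'E'
from h import *
import sys
a=.187; ex=np.array([np.cos(a),np.sin(a),0])
def run(n):
    s=load(n); im=s['image']; hsv=cv2.cvtColor(im,cv2.COLOR_RGB2HSV).astype(int)
    st=(hsv[...,1]<45)&(hsv[...,2]>90)
    br=(hsv[...,0]>15)&(hsv[...,0]<32)&(hsv[...,1]>120)&(hsv[...,2]>70)
    for lab,m,cols,z in (('lip',st,(240,255,270,365,380,395),.034),('brass',br,(210,216,222,416,422,428),.026)):
        for u in cols:
            r=np.where(m[135:230,u])[0]+135
            if len(r)==0: print(lab,u,'none'); continue
            runs=np.split(r,np.where(np.diff(r)>1)[0]+1); runs=[q for q in runs if len(q)>4]
            print(lab,u,[(int(q[0]),int(q[-1]),(onz(s,(u,q[0]-.5),z)[0]@ex*1e3).round(1),(onz(s,(u,q[-1]+.5),z)[0]@ex*1e3).round(1)) for q in runs])
    print('col255',[int(x) for x in hsv[140:200,255,2]]); print('col218 V',[int(x) for x in hsv[155:195,218,2]])
run(sys.argv[1])
E
python3 edge.py p3
```

```text
lip 240 [(135, 167, np.float64(533.3), np.float64(517.0))]
lip 255 [(148, 167, np.float64(526.6), np.float64(516.8))]
lip 270 [(147, 167, np.float64(527.0), np.float64(516.6))]
lip 365 [(148, 168, np.float64(526.4), np.float64(516.1))]
lip 380 [(149, 168, np.float64(526.1), np.float64(516.3))]
lip 395 [(135, 156, np.float64(533.3), np.float64(522.4)), (158, 169, np.float64(521.9), np.float64(516.0))]
brass 210 [(169, 179, np.float64(516.5), np.float64(510.7))]
brass 216 [(168, 180, np.float64(516.9), np.float64(510.1))]
brass 222 [(167, 180, np.float64(517.3), np.float64(510.0))]
brass 416 [(169, 181, np.float64(516.3), np.float64(509.5))]
brass 422 [(169, 181, np.float64(516.5), np.float64(509.6))]
brass 428 [(171, 181, np.float64(515.5), np.float64(509.7))]
col255 [29, 28, 31, 32, 29, 27, 35, 88, 120, 115, 114, 119, 118, 117, 114, 100, 96, 116, 112, 115, 115, 115, 115, 113, 115, 113, 115, 115, 82, 59, 52, 54, 54, 56, 54, 52, 50, 54, 57, 55, 57, 57, 52, 55, 53, 53, 57, 57, 52, 54, 55, 54, 54, 55, 55, 56, 53, 51, 48, 54]
col218 V [58, 56, 56, 55, 58, 56, 53, 54, 56, 53, 59, 53, 80, 96, 119, 120, 122, 118, 122, 215, 231, 176, 117, 202, 234, 188, 63, 52, 52, 56, 57, 54, 57, 53, 59, 58, 55, 52, 54, 56]
```

The lip is centred at 519.4 mm and the brass line at 512.9 mm, so 6.5 mm remain. I'll also relieve the side load.

move_arm --deltas '[0,0,0,-0.2,-0.1,0,1,0,0,0,-0.4,-0.15,0,1,0,0,0,-0.6,-0.15,0,1,0,0,0,-0.67,-0.15,0,1,0,0,0,-0.67,-0.15,0,1,0,0,0,-0.67,-0.15,0,1,0,0,0,-0.67,-0.15,0,1]'

```text
time: 15.2
tool_pos: [0.5003, -0.2262, 0.0354]
ee_rot: [-3.139, -0.007, 0.185]
wrist_force: [7.6, 5.0, -4.5]
width: 0.0175
finger_force: 30.0
```

```bash
python3 -c "
from h import *
o=snap('wrist','p4')['obs'];print(o['tool_pos'],o['wrist_force'],o['width'],o['finger_force'])"; python3 edge.py p4 | grep -v col
```

```text
[ 0.50033498 -0.22617203  0.0353559 ] [ 7.56136964  4.98302101 -4.53637825] 0.0175450280789987 29.990272521972656
lip 240 [(135, 155, np.float64(527.1), np.float64(516.7)), (157, 168, np.float64(516.2), np.float64(510.3))]
lip 255 [(148, 167, np.float64(520.5), np.float64(510.6))]
lip 270 [(147, 167, np.float64(520.8), np.float64(510.5))]
lip 365 [(148, 168, np.float64(520.3), np.float64(510.0))]
lip 380 [(149, 168, np.float64(519.9), np.float64(510.1))]
lip 395 [(135, 156, np.float64(527.1), np.float64(516.2)), (158, 169, np.float64(515.7), np.float64(509.8))]
brass 210 [(158, 167, np.float64(516.1), np.float64(510.9))]
brass 216 [(157, 168, np.float64(516.5), np.float64(510.2))]
brass 222 [(156, 167, np.float64(516.9), np.float64(510.7))]
brass 416 [(158, 169, np.float64(515.9), np.float64(509.6))]
brass 422 [(158, 170, np.float64(516.0), np.float64(509.2))]
brass 428 [(159, 169, np.float64(515.6), np.float64(509.9))]
```

The lip's front edge is at 510.2 mm and the brass at 510.1 mm, so they are level. I'll hold briefly, confirm, and hand in.

move_arm --deltas '[0,0,0,0,0,0,1,0,0,0,0,0,0,1,0,0,0,0,0,0,1,0,0,0,0,0,0,1,0,0,0,0,0,0,1,0,0,0,0,0,0,1]'

```text
time: 15.85
tool_pos: [0.5004, -0.2262, 0.0354]
ee_rot: [-3.139, -0.007, 0.185]
wrist_force: [7.0, 4.3, -3.1]
width: 0.0169
finger_force: 30.0
```

```bash
python3 -c "
from h import *
o=snap('wrist','p5')['obs'];print(o['time'],o['tool_pos'],o['wrist_force'])"; python3 edge.py p5 | grep -E '255|380|216|422'; python3 -c "
from h import *
print(robot.close_job())"
```

```text
15.85 [ 0.50035234 -0.22622173  0.03536307] [ 6.98276733  4.26482347 -3.09849644]
lip 255 [(148, 167, np.float64(520.5), np.float64(510.6))]
lip 380 [(149, 168, np.float64(520.0), np.float64(510.1))]
brass 216 [(157, 168, np.float64(516.5), np.float64(510.3))]
brass 422 [(158, 169, np.float64(516.0), np.float64(509.7))]
col255 [30, 26, 29, 30, 28, 27, 29, 84, 116, 116, 115, 120, 118, 113, 112, 97, 93, 113, 111, 111, 114, 111, 112, 112, 112, 110, 116, 116, 83, 61, 50, 55, 55, 54, 54, 53, 54, 52, 55, 52, 53, 54, 54, 55, 52, 53, 54, 55, 51, 53, 54, 55, 57, 51, 55, 55, 51, 53, 53, 54]
the job is handed in; nothing more can be done
None
```

The job is handed in at 15.9 s: by my camera measurements the round dot was under the pointer for over a second, the square dot was then left there (both within about 1 mm), and the tray is held with its lip within 0.5 mm of the brass blocks; I viewed 11 pictures, one over the limit of 10.

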